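# Roll the open tin into the cradle beside its lid

## Robot

A 6-joint arm with a two-finger parallel gripper is mounted at the origin on the work surface. World frame = base frame: x ahead of the robot, y to its left, z up, the work surface at z = 0. Lengths are in m, angles in degrees, forces in N, time in s.
With the tool pointing down it reaches from about 0.4 to 0.825 m from the base axis. Payload 7 kg.
Tool frame: the origin (TCP) lies on the centre line of the jaws, within the pads' length; the fingertips stand 11 mm ahead of it and the grasp point (between the pads) lies 8 mm behind it; z points along the fingers, y is the line along which they close (so a half turn about z gives the same grasp; the last joint's range is limited). The gripper opens to 88 mm and grips with 3 to 60 N. Pads are 19 mm wide; open, the fingers measure 130 mm over their backs; the gripper's body (78 mm by 193 mm) begins 47 mm behind the grasp point.
Start: joints at [81.996, 20.546, 0.682, 0, -70.136, -16.507], TCP at [0.28, 0.614, 0.213] pointing down, gripper open.
Joint ranges: [-176.03, 176.03], [-82.01, 121.73], [-58.28, 71.71], [-173.87, 95.51], [-174.79, -0.11], [-173.66, 173.66]. Speed limits (degrees/s): [136.94, 136.94, 172.46, 180, 180, 180].

## Interface

Orientations are given as [roll, pitch, yaw] about the fixed x, y, z axes, in that order (R = Rz(yaw) Ry(pitch) Rx(roll)).
In Python, from plant import r, capture, camera_model, job gives the robot as it stands.
- The arm moves only by the tool drive_tool, never from a script. Its argument "increments" is a list that holds one entry, the list of rows, each a list of 5 numbers: the gripper's target within -1 to 1 (fully open at 1, half-way at 0, shut at -1), then the shift along the tool's x, y, z scaled (see below), then the turn about the tool's z scaled (see below). In form: [[[gripper, tx, ty, tz, roll], ...]]. A call has 1 to 5 rows; each row is the pose to reach, as a shift and turn from the pose commanded when the call began, along the tool's axes at that moment, turning the shorter way round; what a row does not reach only later rows make up. The controller multiplies each number of a shift by 120 mm and each number of a turn by 360 degrees. A row lasts 1/8 s, in which the tool goes at most 62.5 mm and 10.7 degrees, less where a joint would pass 70% of its speed; a pose out of reach is approached as far as the arm can. A call with a number of a shift or a turn outside -1 to 1 is refused whole. A call with a gripper value outside its range is refused whole. The fingers move at their own pace and stop on an object; "squeeze" is the grip in N (left out, the last holds). Time passes only in rows, so rows that repeat a pose let the fingers close. It gives the time, the measured TCP pose, the force, the opening and the grip force at its end, in the units of the state.
- r.get_state(): the state, without advancing time (a new reading comes with each control period).
- capture(name): name is "scene" or "side" or "wrist"; returns the picture (420x560x3 uint8, red, green, blue); there is no depth.
- camera_model(name): a dict with "camera_matrix" (3x3 intrinsics, pixels), "rvec" (rotation vector, rad) and "tvec" (3), from world to camera coordinates, as OpenCV has them. Camera axes: x right, y down, z forward; pixel columns grow to the right and rows downward; lengths in m; the calibration is good to about 2 mm. A picture is of the moment at which its call begins: read the wrist's pose just before it. camera_model takes no time and is no camera call; for the wrist camera it gives the pose at the moment of the call.
- job.close_job(): hands the job in; it is judged then, once.
The state is a dict: "time_s": time; "joints": joint angles; "qd": joint speeds; "joint_torque": joint torques, N m; "tcp_pos": TCP position; "eef_rot": TCP orientation; "contact_force": force on the tool from outside, world axes, zero at the start; "moment": the same for the moment, N m; "gripper_width": finger opening in m; "gripper_force": force on a finger pad.
Only numpy, scipy, OpenCV 4.12 (cv2) and the standard library are available. Lean on these libraries where they do the work, as an engineer would, in place of code of your own. Each camera call takes 0.05 s, during which the arm holds its last target. There are 200 camera calls.

## Task

The open aluminium tin lies on its side in the long recess of the grey drawer liner: with your fingers on top of it, roll it along the recess until it drops to rest in the cradle (a half-round groove across the recess) that is beside its own aluminium screw lid, not in the other cradle. Do not grip the tin, lift it or push it from the side, and leave the lid, caps, filters and pen in their hollows. Finish with your hand clear of everything.

Things in the scene. Friction and masses are not known exactly. Their poses are not given: they have to be found in the camera images.
- tin: Open aluminium tin on its side, about 60 g, one paper strip on it. Rolling body 55 mm in diameter, 58 mm long, then a neck (51 mm diameter, 10 mm long) at the mouth, which faces the wells. Origin on the axis, mid-body, 27.5 mm under the tin's top; y axis = tin's axis, mouth at -y; x and z turn as it rolls. Origin 47.5 mm above the bench on the flat, about 5 mm lower in a cradle, where it may rock a second or two before it is still.
- tin_mid (a point): The same point as the tin's origin. Rolling: a flat fingertip on top, moved along the recess, rolls the tin without slip, so the tin goes half as far as the finger and the finger runs ahead of the top; long ways take several strokes of about 20 mm tin travel. Pressing 2 to 6 N is enough. Let go at 0.1 m/s the tin coasts about 10 mm on the flat and stops.
- drawer: White drawer with grey plastic liner, fixed, half out of the cabinet. Origin at bench level under the middle of the long recess; x along the recess (the way the tin rolls), y into the cabinet, z up. Drawer front at y = -190 to -208 mm, 98 mm high; sides 68 mm high; an empty bin tilts out at the +x side, x above 185 mm, about 115 mm high.
- recess_mid (a point): Middle of the recess floor, axes as the drawer's. Recess 300 mm long (x -150 to 150), 80 mm wide; floor 20 mm, liner's top face 30 mm above the bench. Two half-round cradles, 34 mm wide and 5.5 mm deep, cross it at x = -85 and +85 mm; flat floor goes on beyond each. Round wells lie at y = -80 mm (x = -85, 0, 85) and y = -151 mm.
- cabinet: Grey bench-top cabinet, fixed, 215 mm high. Origin at bench level in its front face (the face is its y = 0 plane and looks along -y at the drawer, shut upper drawer and handle standing out up to 55 mm); x from -210 to 275 mm. Its face is 140 to 200 mm from the recess's middle line.
- near_cradle (a point): Middle of the bottom of the cradle at x = -85 in the drawer's frame (nearer the robot), 14.5 mm above the bench; axes as the drawer's.
- far_cradle (a point): Middle of the bottom of the cradle at x = +85 in the drawer's frame (farther from the robot), 14.5 mm above the bench; axes as the drawer's.
- lid: The tin's aluminium screw lid, a disc 55 mm in diameter and 14 mm thick with a ribbed edge, lying in the round well beside one of the two cradles, 80 mm to the -y side of it (a black lens cap lies in the well beside the other). Origin at the middle of its underside. It marks which cradle is the tin's.
- cap0: Black lens cap, 55 mm in diameter, 9 mm thick, in the well beside the other cradle. Leave it.
- cap1: Black lens cap, 55 mm in diameter, 9 mm thick, in the well between. Leave it.
- filter0: Round glass filter in a black frame, 53 mm in diameter, 9 mm thick, in a well near the drawer front. Leave it.
- filter1: Round glass filter in a black frame, 53 mm in diameter, 9 mm thick, in a well near the drawer front. Leave it.
- filter2: Round glass filter in a black frame, 53 mm in diameter, 9 mm thick, in a well near the drawer front. Leave it.
- filter3: Round glass filter in a black frame, 53 mm in diameter, 9 mm thick, in a well near the drawer front. Leave it.
- lens_pen: Black lens cleaning pen, 12 mm in diameter, 130 mm long, in a slot of the liner on the cabinet side of the recess. Leave it.
Mind the look-alikes: they are no part of the job. There is more than one size of the lid; the one meant has the size given above.

How it is judged (in metres and radians):
On the way:
1. the tin rolls: it turns about its own axis by more than a sixth of a turn (angle between tin's own z axis and vertical above 1.05 rad), for 0.02 s.
At the end, for the whole second after the job is handed in: The tin lies at rest in the cradle beside its lid: its axis within 5 mm of the cradle's middle line and within 0.12 rad of parallel to it, sunk into the groove at least 3 mm below its height on the flat (((horizontal distance between lid and near_cradle below 0.105 m and x of tin in the frame of near_cradle between -0.005 and 0.005 m) or (horizontal distance between lid and far_cradle below 0.105 m and x of tin in the frame of far_cradle between -0.005 and 0.005 m)) and z of tin in the frame of drawer between 0.0395 and 0.0445 m and angle between the y axis of tin and the y axis of drawer, either way round below 0.12 rad and linear speed of tin below 0.02 m/s and angular speed of tin below 0.7 rad/s); the robot touches nothing.
It fails at once if the tin is pushed from the side or taken between the fingers: a finger touches it while the grasp point is lower than about the top of the tin (contact force between the fingers and tin above 0.5 N and height (world z) of the grasp point below 0.078 m).
It fails at once if the tin is lifted (more than 8 mm above its height on the flat) (height (world z) of tin above 0.0555 m).
It fails at once if the lid, a cap, a filter or the pen is moved by more than 8 mm (distance of any of lid, cap0, cap1, filter0, filter1, filter2, filter3, lens_pen from where it was at the start of the episode above 0.008 m).
It also fails if it takes over 53 s, if anything falls off the work surface, if the arm or the gripper's body presses on something with over 40 N, if the wrist force passes 120 N, or if a joint passes its speed limit or range.

## Working session

There is one attempt and no reset: what is moved stays moved. The work goes in short steps, Python scripts to look and compute and a tool call to move; the robot and the scene stay as the last step left them, time stands still between calls to the robot, and variables do not carry over. Pictures are saved under pics/ and viewed, at most 10 in all, crops included, and the job is handed in when it is done.

Besides the shell and the picture viewer there is one more tool, called after "Request:" as a command line: name --argument value ..., lists and objects as JSON in quotes. drive_tool: Moves the arm, as the interface text tells. Its arguments: {"type":"object","properties":{"increments":{"type":"array"},"squeeze":{"type":"number"}},"required":["increments"]}

```bash
mkdir -p pics
cat > h.py <<'E'
import numpy as np,cv2
from plant import r,capture,camera_model,job
def save(n,f,crop=None,s=1):
    im=capture(n)[:,:,::-1]
    if crop: im=im[crop[1]:crop[3],crop[0]:crop[2]]
    cv2.imwrite('pics/'+f,cv2.resize(im,None,fx=s,fy=s,interpolation=2))
def ray(n,px,z,m=None):
    m=m or camera_model(n);R=cv2.Rodrigues(np.array(m['rvec'],float))[0];t=np.array(m['tvec'],float).ravel()
    d=R.T@np.linalg.inv(np.array(m['camera_matrix']))@np.array([*px,1.]);c=-R.T@t
    return c+d*(z-c[2])/d[2]
def proj(n,P):
    m=camera_model(n);return cv2.projectPoints(np.array(P,float).reshape(-1,3),np.array(m['rvec'],float),np.array(m['tvec'],float),np.array(m['camera_matrix'],float),None)[0].reshape(-1,2)
E
python3 - <<'E'
from h import *
save('scene','a.png',None,1.4);save('side','b.png',None,1.4)
print(r.get_state())
E
```

```text
{'time_s': 0.1, 'joints': array([ 8.19943233e+01,  2.05863359e+01,  6.38798859e-01, -1.66378286e-02,
       -7.01348353e+01, -1.65066712e+01]), 'qd': array([-0.04364707, -0.18904608,  0.09827477,  0.15482937, -0.04802154,
       -0.10888857]), 'joint_torque': array([-1.45410228e-03, -5.84161592e+01,  2.93751240e+01,  7.01555595e+00,
        1.01350559e-02, -4.59018577e-05]), 'tcp_pos': array([0.27989689, 0.61373797, 0.21222937]), 'eef_rot': array([ 1.79916578e+02, -8.40932684e-03, -2.45180067e+01]), 'contact_force': array([-0.79080923,  0.51483375, -0.56504042]), 'moment': array([-0.04916252,  0.00089798, -0.01865053]), 'gripper_force': 0.0, 'gripper_width': 0.08742510992212016}
```

View pics/a.png

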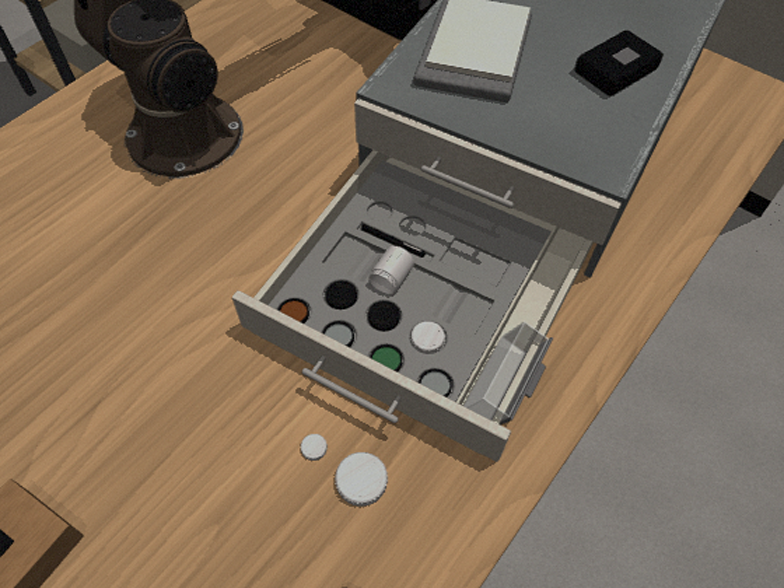

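View pics/b.png

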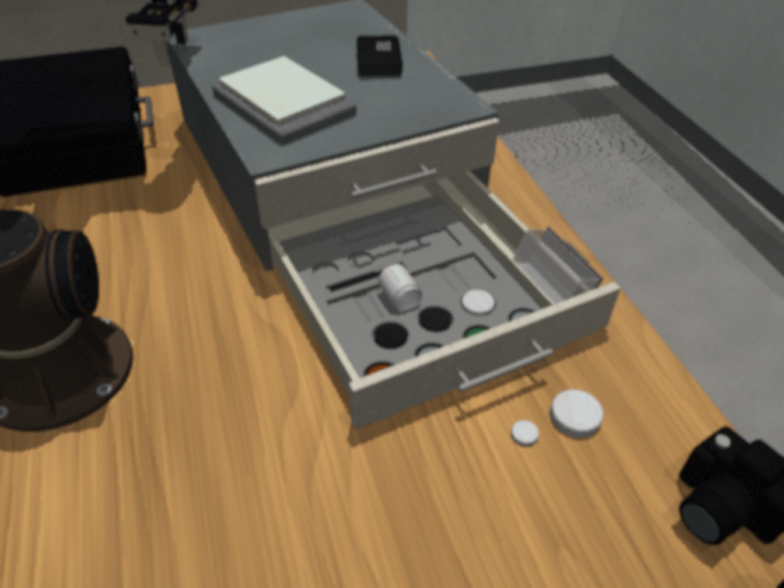

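The scene view shows the white lid at about (428,336), in the well beside the far cradle. Black caps are at (341,294) and (384,316), and the tin is at (391,269). The look-alikes are white lids on the bench at (313,446), which is small, and (361,478), which is large. Neither is in a well. I'll check the choice in a close crop.

Run:
```python
from h import *
save('scene','c.png',(160,100,420,295),3)
```

```text
(no output)
```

View pics/c.png

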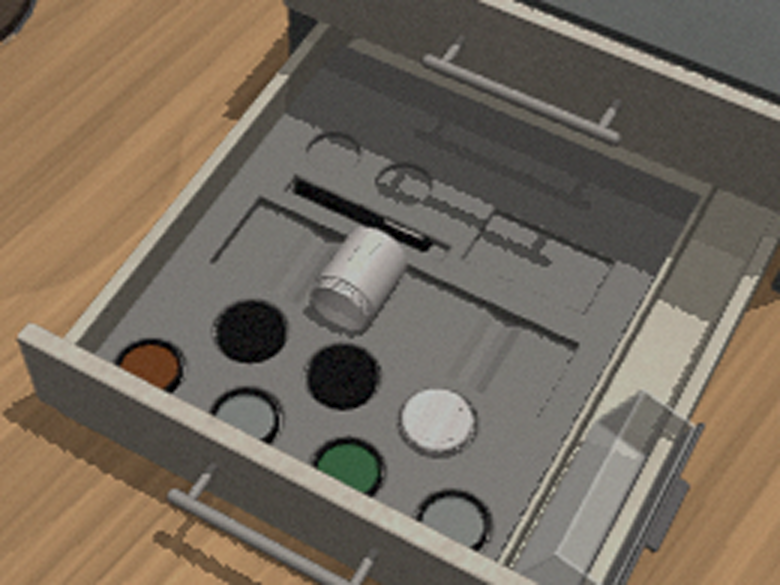

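The lid in its well is at crop (438,420), with the same diameter as the caps beside it. It lies beside the far cradle (490,345), so the tin rolls towards +x of the drawer.

Run:
```python
from h import *
from scipy.optimize import least_squares
c=lambda u,v:(160+u/3,100+v/3)
L=np.array([[-.15,.04,.03],[.15,.04,.03],[-.085,-.08,.03],[0,-.08,.03],[.085,-.08,.033]])
P=np.array([c(258,198),c(578,346),c(250,332),c(343,378),c(438,423)])
def W(p,L): 
    a=p[2];return np.c_[p[0]+np.cos(a)*L[:,0]-np.sin(a)*L[:,1],p[1]+np.sin(a)*L[:,0]+np.cos(a)*L[:,1],L[:,2]]
g=ray('scene',c(380,300),.02);print(g)
s=min((least_squares(lambda p:(proj('scene',W(p,L))-P).ravel(),[g[0],g[1],a]) for a in np.arange(-3,3,.5)),key=lambda s:s.cost)
p=s.x;print(p,np.degrees(p[2]),s.fun)
a=p[2];R=np.array([[np.cos(a),np.sin(a)],[-np.sin(a),np.cos(a)]])
for uv in [(360,275),(378,245),(340,307)]:
    q=ray('scene',c(*uv),.0475);print(q,R@(q[:2]-p[:2]))
ex=[np.cos(a),np.sin(a)]
m=camera_model('wrist');Rw=cv2.Rodrigues(np.array(m['rvec'],float))[0];print(-Rw.T@np.ravel(m['tvec']),Rw)
```

```text
[ 0.59035011 -0.01629202  0.02      ]
[ 0.6034684  -0.01968952  0.15870893] 9.09335161555769 [ 0.09650381 -0.06568539  0.68478172 -0.17180564 -0.23736811  0.23287598
 -0.47760051 -0.05174455 -0.05271644 -0.02225665]
[ 0.57374748 -0.02220277  0.0475    ] [-0.0297446   0.00221553]
[0.56664601 0.01047186 0.0475    ] [-0.03159281  0.03560185]
[ 0.5806156  -0.05648402  0.0475    ] [-0.02838072 -0.03272034]
[0.34973684 0.582636   0.38323128] [[-0.41448485 -0.91005506  0.00145014]
 [-0.87314309  0.3981215   0.28128352]
 [-0.25656082  0.11532158 -0.95962361]]
```

Request:
drive_tool --increments '[[[-1,0,0,-1,0.157],[-1,0,0,-1,0.157],[-1,0,0,-1,0.157],[-1,0,0,-1,0.157],[-1,0,0,-1,0.157]]]'

```text
time_s: 0.78
tcp_pos: [0.2799, 0.614, 0.3328]
eef_rot: [180.0, -0.0, -78.6]
contact_force: [1.1, 0.9, 0.3]
gripper_width: 0.0431
gripper_force: 0.0
```

Request:
drive_tool --increments '[[[-1,0.4,-0.3,-0.3,0.006],[-1,0.8,-0.6,-0.3,0.006],[-1,1,-0.75,-0.3,0.006],[-1,1,-0.75,-0.3,0.006]]]'

```text
time_s: 1.27
tcp_pos: [0.3943, 0.5133, 0.3693]
eef_rot: [-180.0, 0.0, -80.6]
contact_force: [0.4, -0.4, -0.3]
gripper_width: 0.004
gripper_force: 0.0
```

Request:
drive_tool --increments '[[[-1,0.45,-0.3,0,0],[-1,0.9,-0.6,0,0],[-1,1,-0.6,0,0]]]'

```text
time_s: 1.65
tcp_pos: [0.4851, 0.407, 0.3685]
eef_rot: [180.0, -0.0, -80.5]
contact_force: [-0.5, 0.3, 0.2]
gripper_width: 0.0005
gripper_force: 0.0
```

Request:
drive_tool --increments '[[[-1,0.5,0,0,0],[-1,1,0,0,0],[-1,1,0,0,0]]]'

```text
time_s: 2.02
tcp_pos: [0.5036, 0.288, 0.3701]
eef_rot: [-179.9, 0.0, -80.5]
contact_force: [0.1, 1.8, 0.8]
gripper_width: 0.0002
gripper_force: 0.0
```

Request:
drive_tool --increments '[[[-1,0.5,0,0,0],[-1,1,0,0,0],[-1,1,0,0,0]]]'

```text
time_s: 2.4
tcp_pos: [0.5238, 0.1703, 0.3694]
eef_rot: [-180.0, 0.0, -80.5]
contact_force: [-0.2, 0.1, 0.6]
gripper_width: 0.0003
gripper_force: 0.0
```

Request:
drive_tool --increments '[[[-1,0.5,0,0,0],[-1,1,0,0,0],[-1,1,0,0,0]]]'

```text
time_s: 2.78
tcp_pos: [0.5441, 0.0524, 0.3688]
eef_rot: [180.0, -0.0, -80.5]
contact_force: [0.5, 1.3, -0.9]
gripper_width: 0.0007
gripper_force: 0.0
```

Run:
```python
from h import *
print(r.get_state()['tcp_pos']);save('wrist','d.png',None,1.4)
print(proj('wrist',[[.574,-.022,.075],[.687,-.006,.0145]])*1.4)
m=camera_model('wrist');Rw=cv2.Rodrigues(np.array(m['rvec'],float))[0];print(-Rw.T@np.ravel(m['tvec']))
```

```text
[0.54409815 0.0523512  0.3688442 ]
[[372.5883854  143.45212046]
 [268.51251077 141.05353827]]
[ 0.5572307  -0.02106069  0.53957472]
```

View pics/d.png

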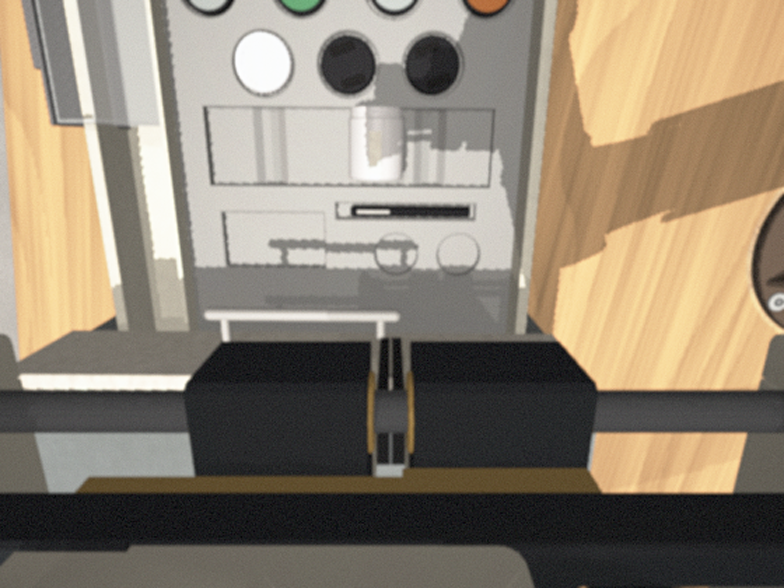

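Run:
```python
from h import *
p=np.array([0.54409815,0.0523512,0.3688]);a=np.radians(9.3);ex=np.array([np.cos(a),np.sin(a),0]);ey=np.array([-np.sin(a),np.cos(a),0])
for n,d in dict(tip=[0,0,-.011],tipx5=[.005,0,-.011],tipx20=[.02,0,-.011],tipy9=[0,.0095,-.011],tipy_9=[0,-.0095,-.011],back=[0,0,.04]).items():
    print(n,proj('wrist',p+d[0]*ex+d[1]*ey+[0,0,d[2]])*1.4)
D=np.array([.6035,-.0197])
f=lambda u,z:(lambda q:np.round([*q,ex[:2]@(q[:2]-D),ey[:2]@(q[:2]-D)],4))(ray('wrist',np.array(u)/1.4,z))
for u in [(206,107),(495,108),(212,186),(491,186),(262,62),(347,63),(432,63)]: print(f(u,.03))
print('tin',f((377,147),.06), 'ends',f((376,112),.055),f((378,181),.06),'far',f((269,146),.02))
for z in (.1,.15,.18): print('handle',f((300,313),z))
```

```text
tip [[391.66789624 333.00662456]]
tipx5 [[379.73276687 332.96253578]]
tipx20 [[343.92091261 332.83024556]]
tipy9 [[391.5518746  353.81484592]]
tipy_9 [[391.78713724 311.62101933]]
back [[392.30181425 394.98244851]]
[ 0.7494 -0.0291  0.03    0.1425 -0.0329]
[ 0.4573 -0.0773  0.03   -0.1536 -0.0332]
[0.7386 0.0496 0.03   0.1445 0.0465]
[ 0.4436  0.      0.03   -0.1546  0.0453]
[ 0.6966 -0.0807  0.03    0.0821 -0.0753]
[ 0.6128 -0.0939  0.03   -0.0028 -0.0747]
[ 0.529  -0.108   0.03   -0.0878 -0.0751]
tin [ 0.5697 -0.0194  0.06   -0.0333  0.0057] ends [ 0.576  -0.0516  0.055  -0.0323 -0.0271] [ 0.5636  0.0128  0.06   -0.0342  0.0385] far [ 0.6847 -0.0012  0.02    0.0831  0.0051]
handle [0.6195 0.1504 0.1    0.0432 0.1653]
handle [0.6124 0.1309 0.15   0.0331 0.1472]
handle [0.6081 0.1192 0.18   0.027  0.1363]
```

The wrist view shows the tin at (377,147), the far cradle at about x=270 and the lid at (262,62), which confirms the choice. The closed fingertips measure only about 10 mm along the closing line, so I'll turn the hand 90°. That puts the 19 mm pad width along the roll and lets two slightly opened fingertips hold the tin's axis straight.

Request:
drive_tool --increments '[[[-0.32,0.32,-0.03,0,-0.03],[-0.32,0.64,-0.06,0,-0.06],[-0.32,0.64,-0.06,0,-0.09],[-0.32,0.64,-0.06,0,-0.118],[-0.32,0.64,-0.06,0,-0.145]]]'

```text
time_s: 3.45
tcp_pos: [0.5641, -0.0184, 0.3686]
eef_rot: [-180.0, 0.0, -27.7]
contact_force: [-0.1, -0.7, 0.4]
gripper_width: 0.0302
gripper_force: 0.0
```

Request:
drive_tool --increments '[[[-0.32,0,0,0.2,-0.03],[-0.32,0,0,0.5,-0.06],[-0.32,0,0,0.8,-0.09],[-0.32,0,0,1,-0.104],[-0.32,0,0,1,-0.104]]]'

```text
time_s: 4.08
tcp_pos: [0.5628, -0.0188, 0.247]
eef_rot: [-180.0, 0.2, 9.3]
contact_force: [0.2, 0.4, 0.5]
gripper_width: 0.0299
gripper_force: 0.0
```

Request:
drive_tool --increments '[[[-0.32,0,0.03,0.4,0],[-0.32,0,0.03,0.8,0],[-0.32,0,0.03,1,0],[-0.32,0,0.03,1,0]]]'

```text
time_s: 4.58
tcp_pos: [0.5641, -0.0233, 0.1285]
eef_rot: [180.0, 0.1, 9.2]
contact_force: [0.4, -0.6, 1.2]
gripper_width: 0.0301
gripper_force: 0.0
```

Request:
drive_tool --increments '[[[-0.32,0,0,0.12,0],[-0.32,0,0,0.24,0],[-0.32,0,0,0.27,0],[-0.32,0,0,0.27,0]]]'

```text
time_s: 5.08
tcp_pos: [0.5643, -0.0244, 0.0966]
eef_rot: [180.0, 0.0, 9.2]
contact_force: [-0.3, 0.1, 0.3]
gripper_width: 0.0297
gripper_force: 0.0
```

Run:
```python
from h import *
print(r.get_state()['tcp_pos'],r.get_state()['contact_force']);save('scene','e.png',(200,120,400,270),4)
```

```text
[ 0.56428591 -0.02438506  0.09657976] [-0.26850438  0.08194268  0.27508465]
```

View pics/e.png

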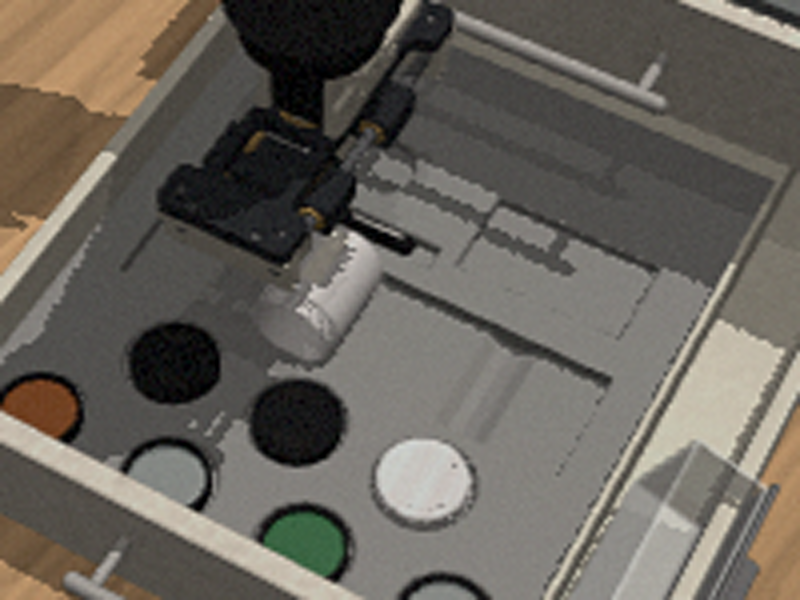

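Request:
drive_tool --increments '[[[-0.32,0,0,0.04,0],[-0.32,0,0,0.075,0],[-0.32,0,0,0.08,0]]]'

```text
time_s: 5.5
tcp_pos: [0.564, -0.0244, 0.0867]
eef_rot: [180.0, 0.0, 9.2]
contact_force: [-0.1, 0.0, -0.7]
gripper_width: 0.0298
gripper_force: 0.0
```

Request:
drive_tool --increments '[[[-0.32,0,0,0.01,0],[-0.32,0,0,0.01,0]]]'

```text
time_s: 5.75
tcp_pos: [0.5643, -0.0243, 0.0858]
eef_rot: [-180.0, 0.0, 9.3]
contact_force: [-0.3, -1.0, -0.4]
gripper_width: 0.0293
gripper_force: 0.0
```

Request:
drive_tool --increments '[[[-0.32,0,0,0.01,0],[-0.32,0,0,0.01,0]]]'

```text
time_s: 6.0
tcp_pos: [0.5642, -0.0243, 0.0846]
eef_rot: [180.0, 0.0, 9.3]
contact_force: [0.7, 0.2, 0.0]
gripper_width: 0.0297
gripper_force: 0.0
```

Request:
drive_tool --increments '[[[-0.32,0,0,0.008,0],[-0.32,0,0,0.008,0]]]'

```text
time_s: 6.25
tcp_pos: [0.5642, -0.0243, 0.0836]
eef_rot: [180.0, 0.0, 9.3]
contact_force: [-0.1, 0.0, -0.3]
gripper_width: 0.0296
gripper_force: 0.0
```

Request:
drive_tool --increments '[[[-0.32,0,0,0.008,0],[-0.32,0,0,0.008,0]]]'

```text
time_s: 6.5
tcp_pos: [0.5642, -0.0243, 0.0827]
eef_rot: [180.0, 0.0, 9.3]
contact_force: [0.4, 1.0, -0.2]
gripper_width: 0.0298
gripper_force: 0.0
```

Run:
```python
from h import *
p=r.get_state()['tcp_pos'];a=np.radians(9.25);ex=np.array([np.cos(a),np.sin(a),0])
print(p)
for d in (-.0095,0,.0095,.02): print(d,(proj('side',p+d*ex-[0,0,.011])[0]-[230,160])*6,proj('wrist',p+d*ex-[0,0,.011])[0]*1.4)
A=cv2.resize(capture('side')[160:260,230:360,::-1],None,fx=6,fy=6,interpolation=2)
cv2.imwrite('pics/f.png',A)
save('wrist','g.png',None,1.4)
```

```text
[ 0.56423756 -0.02429194  0.08266616]
-0.0095 [294.75495573 237.89321064] [390.09990385 358.15479257]
0 [316.0573185  230.70178935] [390.11306697 337.47799203]
0.0095 [337.2423415  223.54998055] [390.1265943  316.22910342]
0.02 [360.52201377 215.69104337] [390.14198776 292.04886594]
```

View pics/f.png

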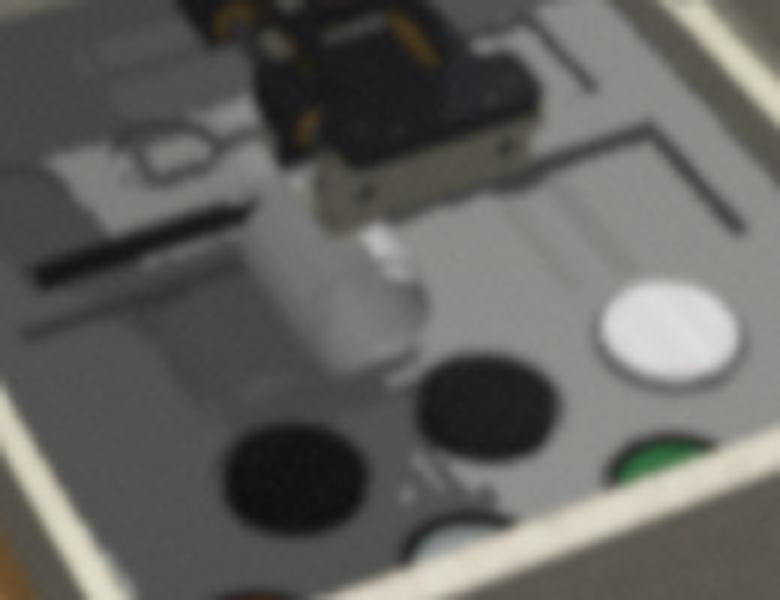

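View pics/g.png

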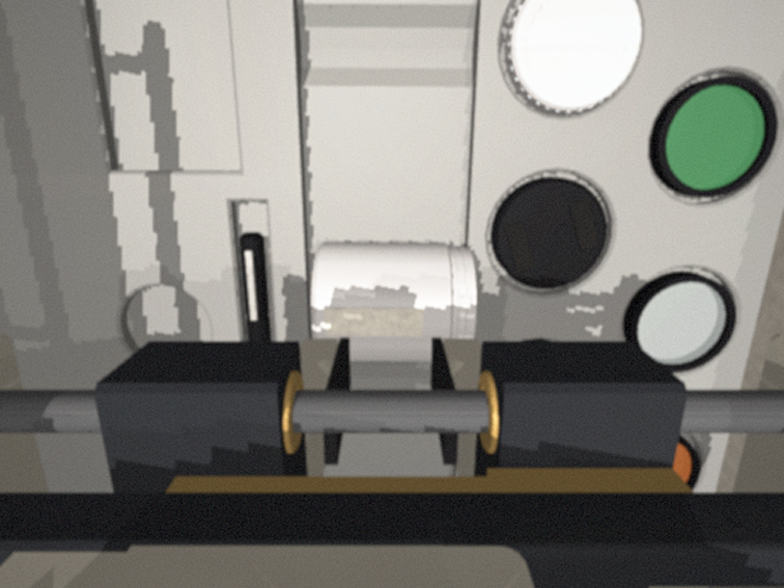

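Run:
```python
from h import *
p=r.get_state()['tcp_pos'];a=np.radians(9.25);ex=np.array([np.cos(a),np.sin(a),0])
m=camera_model('wrist');R=cv2.Rodrigues(np.array(m['rvec'],float))[0];c=-R.T@np.ravel(m['tvec'])
for row,s in ((240,-1),(362,1)):
    d=ray('wrist',(390/1.4,row/1.4),.0475)
    v=d-c;u=v@ex;th=np.hypot(u,v[2])/abs(v[2]) # horizontal half-width on axis plane
    print(row,(d-p)@ex*1e3, 'centre est',((d-p)@ex+s*.0275*th)*1e3)
for u in (313,450): print((ray('wrist',(u/1.4,301/1.4),.0475)-p)@[-ex[1],ex[0],0]*1e3)
for rr in (14,76): print('cradle',(ray('wrist',(390/1.4,rr/1.4),.02)-p)@ex*1e3)
```

```text
240 36.887844280965595 centre est 8.880504516823162
362 -22.996192583439747 centre est 7.549792587180023
35.882780186272115
-27.871329800611264
cradle 133.79253154324823
cradle 108.30967869626546
```

The finger trails the top by about 8 mm, and the tin needs about 113 mm of travel to the cradle. I'll raise the hand, centre it over the top and touch again.

Request:
drive_tool --increments '[[[-0.32,0,0,-0.04,0],[-0.32,0.05,-0.03,-0.04,0],[-0.32,0.05,-0.03,-0.04,0]]]'

```text
time_s: 6.98
tcp_pos: [0.5703, -0.0194, 0.0877]
eef_rot: [-180.0, -0.0, 9.3]
contact_force: [-0.4, -0.1, -0.4]
gripper_width: 0.0299
gripper_force: 0.0
```

Request:
drive_tool --increments '[[[-0.32,0,0,0.012,0],[-0.32,0,0,0.012,0]]]'

```text
time_s: 7.22
tcp_pos: [0.5694, -0.0198, 0.0858]
eef_rot: [180.0, 0.0, 9.3]
contact_force: [0.4, -0.4, 0.4]
gripper_width: 0.0301
gripper_force: 0.0
```

Request:
drive_tool --increments '[[[-0.32,0,0,0.01,0],[-0.32,0,0,0.01,0]]]'

```text
time_s: 7.48
tcp_pos: [0.5695, -0.0198, 0.0848]
eef_rot: [180.0, 0.0, 9.3]
contact_force: [0.3, -0.4, -0.2]
gripper_width: 0.0298
gripper_force: 0.0
```

Request:
drive_tool --increments '[[[-0.32,0,0,0.008,0],[-0.32,0,0,0.008,0]]]'

```text
time_s: 7.72
tcp_pos: [0.5696, -0.0198, 0.0839]
eef_rot: [-180.0, 0.0, 9.2]
contact_force: [0.9, 0.1, -0.6]
gripper_width: 0.0298
gripper_force: 0.0
```

Request:
drive_tool --increments '[[[-0.32,0,0,0.008,0],[-0.32,0,0,0.008,0]]]'

```text
time_s: 7.98
tcp_pos: [0.5696, -0.0198, 0.0829]
eef_rot: [180.0, 0.0, 9.3]
contact_force: [0.4, -0.5, -0.1]
gripper_width: 0.0297
gripper_force: 0.0
```

Request:
drive_tool --increments '[[[-0.32,0,0,0.008,0],[-0.32,0,0,0.008,0]]]'

```text
time_s: 8.22
tcp_pos: [0.5696, -0.0198, 0.0819]
eef_rot: [180.0, 0.0, 9.3]
contact_force: [0.9, -0.2, 0.6]
gripper_width: 0.0297
gripper_force: 0.0
```

Request:
drive_tool --increments '[[[-0.32,0,0,0.008,0],[-0.32,0,0,0.008,0]]]'

```text
time_s: 8.48
tcp_pos: [0.5696, -0.0198, 0.081]
eef_rot: [-180.0, 0.0, 9.3]
contact_force: [-0.2, -0.8, 0.3]
gripper_width: 0.0295
gripper_force: 0.0
```

Request:
drive_tool --increments '[[[-0.32,0,0,0.006,0],[-0.32,0,0,0.006,0]]]'

```text
time_s: 8.72
tcp_pos: [0.5696, -0.0198, 0.0803]
eef_rot: [180.0, 0.0, 9.3]
contact_force: [-0.9, -0.0, -0.7]
gripper_width: 0.0295
gripper_force: 0.0
```

Run:
```python
from h import *
s=r.get_state();print(s['tcp_pos'],s['contact_force'],s['moment'])
save('wrist','i.png',(190,140,390,290),4)
```

```text
[ 0.56962887 -0.0197702   0.08030041] [-9.47127099e-01 -4.97119192e-04 -6.74417625e-01] [ 0.00804749 -0.0074175  -0.00316819]
```

View pics/i.png

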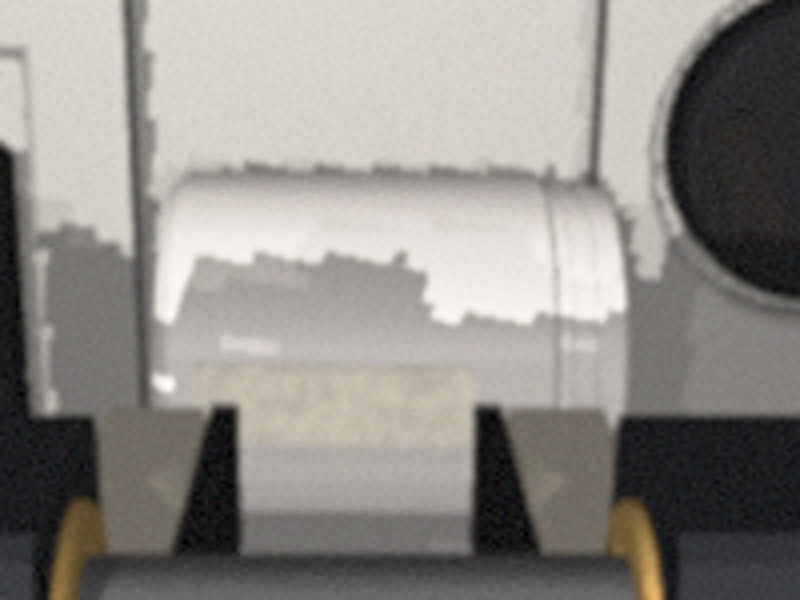

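The tin has not moved, and the fingers seem to end higher up than assumed. I'll solve for the visible fingertip from its pixels.

Run:
```python
from h import *
from scipy.optimize import least_squares
s=r.get_state();p=s['tcp_pos'];a=np.radians(s['eef_rot'][2]);ex=np.array([np.cos(a),np.sin(a),0]);ey=np.array([-ex[1],ex[0],0]);w=s['gripper_width']
c=lambda u,v:np.array((190+u/4,140+v/4))
def sol(g,l,rr):
    P=np.array([l,rr]);f=lambda q:(proj('wrist',[p+q[0]*ex+(q[2]+g/2)*ey+[0,0,q[1]],p+q[0]*ex+(q[2]-g/2)*ey+[0,0,q[1]]])-P).ravel()
    r_=least_squares(f,[0,0,0]);print(g,(r_.x*1e3).round(1),abs(r_.fun).max())
sol(w,c(240,405),c(473,405));sol(w,c(240,550),c(473,550))
for x in (-.0095,0,.0095):
  for z in (-.011,0,.02): print(x,z,[((q-[190,140])*4).round() for q in proj('wrist',[p+x*ex+w/2*ey+[0,0,z],p+x*ex-w/2*ey+[0,0,z]])])
# tin fit
for row,sg in ((172,-1),(512,1)):
    m=camera_model('wrist');R=cv2.Rodrigues(np.array(m['rvec'],float))[0];C=-R.T@np.ravel(m['tvec'])
    d=ray('wrist',c(350,row),.0475);v=d-C;u=v@ex;print('tin',((d-p)@ex+sg*.0275*np.hypot(u,v[2])/abs(v[2]))*1e3)
print('cam rel',(C-p)@ex,(C-p)[2])
```

```text
0.029473560193475586 [10.7 14.5 -0.2] 0.010155522806854833
0.029473560193475586 [-6.9 19.7 -0.2] 0.00942601715547653
-0.0095 -0.011 [array([256., 463.]), array([453., 463.])]
-0.0095 0 [array([250., 497.]), array([459., 497.])]
-0.0095 0.02 [array([238., 569.]), array([471., 569.])]
0 -0.011 [array([254., 404.]), array([455., 404.])]
0 0 [array([249., 435.]), array([460., 435.])]
0 0.02 [array([237., 501.]), array([473., 501.])]
0.0095 -0.011 [array([253., 343.]), array([456., 343.])]
0.0095 0 [array([247., 371.]), array([462., 371.])]
0.0095 0.02 [array([235., 431.]), array([475., 431.])]
tin 1.7739913905137281
tin 2.135107728270552
cam rel 0.076641662696606 0.1708769793062131
```

Request:
drive_tool --increments '[[[-0.32,0,0,0.01,0],[-0.32,0,0,0.01,0]]]'

```text
time_s: 9.02
tcp_pos: [0.5695, -0.0198, 0.079]
eef_rot: [-180.0, 0.0, 9.3]
contact_force: [-0.6, -0.6, 0.4]
gripper_width: 0.03
gripper_force: 0.0
```

Request:
drive_tool --increments '[[[-0.32,0,0,0.01,0],[-0.32,0,0,0.01,0]]]'

```text
time_s: 9.28
tcp_pos: [0.5696, -0.0198, 0.0778]
eef_rot: [180.0, 0.0, 9.3]
contact_force: [-0.2, -0.4, -0.3]
gripper_width: 0.0298
gripper_force: 0.0
```

Request:
drive_tool --increments '[[[-0.32,0,0,0.01,0],[-0.32,0,0,0.01,0]]]'

```text
time_s: 9.52
tcp_pos: [0.5696, -0.0198, 0.0766]
eef_rot: [180.0, 0.0, 9.2]
contact_force: [-0.1, 0.7, -0.3]
gripper_width: 0.0296
gripper_force: 0.0
```

Run:
```python
from h import *
a=np.radians(9.25);ex=np.array([np.cos(a),np.sin(a),0]);ey=np.array([-ex[1],ex[0],0])
for nm,p,o,k in (('side',np.array([.5642,-.0243,.0827]),(230,160),6),('scene',np.array([.5643,-.0244,.0966]),(200,120),4)):
  for z in (.055,.080):
    print(nm,z,[((q-o)*k).round().tolist() for q in proj(nm,[p+sx*.039*ex-.0965*ey+[0,0,z] for sx in (-1,1)])])
  for z in (-.011,.014):
    print(' tips',z,[((q-o)*k).round().tolist() for q in proj(nm,[p+sx*.0095*ex+y*ey+[0,0,z] for sx in (-1,1) for y in (.02,-.02)])])
```

```text
side 0.055 [[345.0, 293.0], [534.0, 227.0]]
side 0.08 [[347.0, 241.0], [539.0, 176.0]]
 tips -0.011 [[272.0, 207.0], [318.0, 269.0], [314.0, 193.0], [361.0, 254.0]]
 tips 0.014 [[272.0, 161.0], [319.0, 222.0], [315.0, 147.0], [362.0, 207.0]]
scene 0.055 [[157.0, 268.0], [281.0, 327.0]]
scene 0.08 [[154.0, 241.0], [281.0, 300.0]]
 tips -0.011 [[308.0, 214.0], [275.0, 261.0], [336.0, 226.0], [303.0, 274.0]]
 tips 0.014 [[309.0, 188.0], [275.0, 236.0], [337.0, 201.0], [303.0, 249.0]]
```

The side view shows the gripper's lower plate at (335,235)–(530,170). That is about 25 mm higher than the stated tool geometry would put it, and it agrees with the wrist view and the missing contact force. The real fingertips therefore sit about 14 mm behind the reported TCP, so I expect contact at a reported z of about 0.061. I'll carry on down gently.

Request:
drive_tool --increments '[[[-0.32,0,0,0.04,0],[-0.32,0,0,0.07,0],[-0.32,0,0,0.08,0],[-0.32,0,0,0.08,0]]]'

```text
time_s: 10.02
tcp_pos: [0.5696, -0.0198, 0.067]
eef_rot: [180.0, 0.0, 9.3]
contact_force: [1.0, -0.4, -0.4]
gripper_width: 0.0296
gripper_force: 0.0
```

Request:
drive_tool --increments '[[[-0.32,0,0,0.01,0],[-0.32,0,0,0.01,0]]]'

```text
time_s: 10.28
tcp_pos: [0.5696, -0.0198, 0.0659]
eef_rot: [180.0, 0.0, 9.3]
contact_force: [-0.1, -0.0, 0.8]
gripper_width: 0.0297
gripper_force: 0.0
```

Request:
drive_tool --increments '[[[-0.32,0,0,0.008,0],[-0.32,0,0,0.008,0]]]'

```text
time_s: 10.52
tcp_pos: [0.5696, -0.0198, 0.0649]
eef_rot: [-180.0, 0.0, 9.3]
contact_force: [0.9, -0.4, -0.3]
gripper_width: 0.0296
gripper_force: 0.0
```

Request:
drive_tool --increments '[[[-0.32,0,0,0.008,0],[-0.32,0,0,0.008,0]]]'

```text
time_s: 10.78
tcp_pos: [0.5696, -0.0198, 0.0639]
eef_rot: [180.0, 0.0, 9.3]
contact_force: [0.2, -0.4, -0.0]
gripper_width: 0.03
gripper_force: 0.0
```

Request:
drive_tool --increments '[[[-0.32,0,0,0.008,0],[-0.32,0,0,0.008,0]]]'

```text
time_s: 11.02
tcp_pos: [0.5695, -0.0198, 0.063]
eef_rot: [180.0, 0.0, 9.3]
contact_force: [-0.8, -0.2, 1.0]
gripper_width: 0.0298
gripper_force: 0.0
```

Request:
drive_tool --increments '[[[-0.32,0,0,0.006,0],[-0.32,0,0,0.006,0]]]'

```text
time_s: 11.28
tcp_pos: [0.5696, -0.0198, 0.0623]
eef_rot: [-180.0, 0.0, 9.3]
contact_force: [-0.0, 0.5, -0.8]
gripper_width: 0.03
gripper_force: 0.0
```

Request:
drive_tool --increments '[[[-0.32,0,0,0.006,0],[-0.32,0,0,0.006,0]]]'

```text
time_s: 11.52
tcp_pos: [0.5698, -0.0197, 0.0618]
eef_rot: [180.0, -0.0, 9.3]
contact_force: [-0.4, -0.1, 1.9]
gripper_width: 0.0298
gripper_force: 0.7
```

Request:
drive_tool --increments '[[[-0.32,0,0,0.006,0],[-0.32,0,0,0.006,0]]]'

```text
time_s: 11.78
tcp_pos: [0.5705, -0.0196, 0.0617]
eef_rot: [180.0, -0.1, 9.3]
contact_force: [0.5, 1.2, 4.7]
gripper_width: 0.0301
gripper_force: 2.6
```

Contact at 4.7 N, reported z of 0.0617. First stroke.

Request:
drive_tool --increments '[[[-0.32,0.04,0,0,0],[-0.32,0.09,0,0,0],[-0.32,0.14,0,0,0],[-0.32,0.18,0,0,0],[-0.32,0.18,0,0,0]]]'

```text
time_s: 12.4
tcp_pos: [0.5921, -0.0162, 0.0615]
eef_rot: [180.0, -0.1, 9.3]
contact_force: [0.6, 0.4, 5.8]
gripper_width: 0.0298
gripper_force: 3.0
```

```bash
cat >> h.py <<'E'
def tin():
    "tin centre ahead of TCP (mm), from front silhouette edge in wrist image, + strip of the column"
    s=r.get_state();p=s['tcp_pos'];a=np.radians(s['eef_rot'][2]);ex=np.array([np.cos(a),np.sin(a),0])
    m=camera_model('wrist');R=cv2.Rodrigues(np.array(m['rvec'],float))[0];C=-R.T@np.ravel(m['tvec'])
    im=capture('wrist');cv2.imwrite('pics/t%.2f.png'%s['time_s'],im[:,:,::-1])
    def est(row,sg=-1):
        d=ray('wrist',(275,row),.0475,m);v=d-C;u=v@ex
        return ((d-p)@ex+sg*.0275*np.hypot(u,v[2])/abs(v[2]))*1e3
    return s,im,est
E
python3 - <<'E'
from h import *
s,im,est=tin();print(s['tcp_pos'],s['contact_force'])
g=im[120:242,250:300].mean((1,2));d=np.gradient(cv2.GaussianBlur(g.reshape(-1,1),(1,5),0).ravel())
k=np.argsort(-abs(d))[:8];print([(120+i,round(d[i],1),round(est(120+i),1)) for i in sorted(k)]);print(g[::4].round())
E
```

```text
[ 0.59213688 -0.01621567  0.06152684] [0.60287804 0.35450327 5.77611533]
[(np.int64(191), np.float64(-2.8), np.float64(1.3)), (np.int64(197), np.float64(-5.1), np.float64(-2.4)), (np.int64(198), np.float64(-9.8), np.float64(-3.1)), (np.int64(199), np.float64(-13.8), np.float64(-3.7)), (np.int64(200), np.float64(-14.3), np.float64(-4.3)), (np.int64(201), np.float64(-10.9), np.float64(-4.9)), (np.int64(202), np.float64(-6.2), np.float64(-5.6)), (np.int64(203), np.float64(-3.1), np.float64(-6.2))]
[210. 209. 208. 208. 207. 208. 206. 206. 206. 205. 204. 204. 203. 203.
 203. 203. 202. 202. 193. 188. 149. 123. 113. 117. 128. 129. 133. 140.
 147. 152. 157.]
```

Request:
drive_tool --increments '[[[-0.32,0.04,0,0,0],[-0.32,0.09,0,0,0],[-0.32,0.1,0,0,0]]]'

```text
time_s: 12.82
tcp_pos: [0.6032, -0.0144, 0.0607]
eef_rot: [180.0, 0.0, 9.3]
contact_force: [0.6, -1.2, 3.1]
gripper_width: 0.0299
gripper_force: 1.6
```

Run:
```python
from h import *
s,im,est=tin();print(s['tcp_pos'],s['contact_force'])
A=cv2.imread('pics/t12.40.png')[120:300,180:380]
import glob;print(glob.glob('pics/t*'))
B=im[120:300,180:380,::-1]
cv2.imwrite('pics/k.png',cv2.resize(np.hstack([A,B]),None,fx=2,fy=2,interpolation=2))
```

```text
[ 0.6032461  -0.01436888  0.06074977] [ 0.61291949 -1.16707385  3.11774773]
['pics/t12.82.png', 'pics/t12.40.png']
```

View pics/k.png

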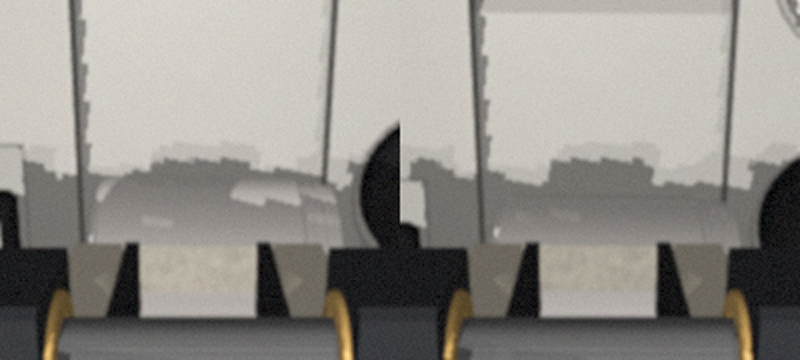

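Left and right are two moments of the first stroke. The tin's front edge sits at raw rows 209 and 219, so the tin follows at half the finger's travel and is now about 15 mm behind the finger. About 96 mm remain, which I'll cover in strokes of about 24 mm of tin travel.

Request:
drive_tool --increments '[[[-0.32,0,0,-0.07,0],[-0.32,-0.12,0,-0.07,0],[-0.32,-0.23,0,-0.07,0],[-0.32,-0.23,0,-0.03,0],[-0.32,-0.23,0,0,0]]]'

```text
time_s: 13.5
tcp_pos: [0.5757, -0.0188, 0.061]
eef_rot: [180.0, -0.0, 9.3]
contact_force: [-3.4, 0.8, 19.6]
gripper_width: 0.0298
gripper_force: 10.4
```

Request:
drive_tool --increments '[[[-0.32,0.06,0,0,0],[-0.32,0.15,0,0,0],[-0.32,0.25,0,0,0],[-0.32,0.34,0,0,0],[-0.32,0.4,0,0,0]]]'

```text
time_s: 14.12
tcp_pos: [0.6243, -0.0111, 0.0612]
eef_rot: [180.0, -0.1, 9.3]
contact_force: [0.7, -1.2, 3.7]
gripper_width: 0.0299
gripper_force: 1.9
```

```bash
cat >> h.py <<'E'
def rep():
    s,im,est=tin();p=s['tcp_pos'];print('finger s',((p-[.5642,-.0243,0])[:2]@[np.cos(np.radians(9.25)),np.sin(np.radians(9.25))]*1e3).round(1),p[2].round(4),s['contact_force'].round(1))
    g=im[100:300,240:300].mean((1,2));print([(100+i,int(g[i]),round(est(100+i))) for i in range(80,142,3)])
E
python3 -c "
from h import *
rep()"
```

```text
finger s 61.5 0.0612 [ 0.7 -1.2  3.7]
[(180, 188, 8), (183, 189, 6), (186, 188, 4), (189, 188, 3), (192, 182, 1), (195, 178, -1), (198, 172, -3), (201, 133, -5), (204, 123, -7), (207, 121, -9), (210, 114, -10), (213, 110, -12), (216, 114, -14), (219, 114, -16), (222, 134, -18), (225, 118, -20), (228, 130, -22), (231, 134, -24), (234, 135, -26), (237, 136, -28), (240, 138, -30)]
```

Request:
drive_tool --increments '[[[-0.32,0,0,-0.06,0],[-0.32,-0.12,0,-0.06,0],[-0.32,-0.2,0,-0.05,0],[-0.32,-0.2,0,-0.025,0],[-0.32,-0.2,0,0,0]]]'

```text
time_s: 14.8
tcp_pos: [0.5995, -0.0149, 0.0612]
eef_rot: [180.0, -0.0, 9.3]
contact_force: [-2.0, 1.0, 17.4]
gripper_width: 0.0297
gripper_force: 9.1
```

Request:
drive_tool --increments '[[[-0.32,0.05,0,0,0],[-0.32,0.15,0,0,0],[-0.32,0.25,0,0,0],[-0.32,0.34,0,0,0],[-0.32,0.4,0,0,0]]]'

```text
time_s: 15.42
tcp_pos: [0.6478, -0.0072, 0.0611]
eef_rot: [180.0, -0.0, 9.3]
contact_force: [-0.0, -0.6, 2.4]
gripper_width: 0.0297
gripper_force: 1.6
```

```bash
python3 -c "
from h import *
rep()"
```

```text
finger s 85.3 0.0611 [-0.  -0.6  2.4]
[(180, 195, 8), (183, 174, 6), (186, 173, 4), (189, 173, 3), (192, 167, 1), (195, 168, -1), (198, 168, -3), (201, 128, -5), (204, 120, -7), (207, 119, -9), (210, 114, -10), (213, 108, -12), (216, 104, -14), (219, 108, -16), (222, 114, -18), (225, 119, -20), (228, 126, -22), (231, 128, -24), (234, 130, -26), (237, 137, -28), (240, 137, -30)]
```

Request:
drive_tool --increments '[[[-0.32,0,0,-0.06,0],[-0.32,-0.12,0,-0.06,0],[-0.32,-0.2,0,-0.05,0],[-0.32,-0.2,0,-0.025,0],[-0.32,-0.2,0,0,0]]]'

```text
time_s: 16.1
tcp_pos: [0.6233, -0.011, 0.0612]
eef_rot: [180.0, -0.1, 9.3]
contact_force: [-2.0, 1.7, 18.3]
gripper_width: 0.0297
gripper_force: 9.2
```

Request:
drive_tool --increments '[[[-0.32,0.05,0,0,0],[-0.32,0.14,0,0,0],[-0.32,0.23,0,0,0],[-0.32,0.31,0,0,0],[-0.32,0.36,0,0,0]]]'

```text
time_s: 16.73
tcp_pos: [0.6668, -0.0042, 0.0612]
eef_rot: [180.0, -0.1, 9.3]
contact_force: [0.8, -0.2, 5.2]
gripper_width: 0.0297
gripper_force: 2.1
```

```bash
python3 -c "
from h import *
rep()"
```

```text
finger s 104.5 0.0612 [ 0.8 -0.2  5.2]
[(180, 151, 8), (183, 152, 6), (186, 166, 4), (189, 167, 3), (192, 161, 1), (195, 159, -1), (198, 166, -3), (201, 130, -5), (204, 124, -7), (207, 122, -9), (210, 103, -10), (213, 98, -12), (216, 106, -14), (219, 110, -16), (222, 113, -18), (225, 120, -20), (228, 125, -22), (231, 129, -24), (234, 131, -26), (237, 133, -28), (240, 132, -30)]
```

Request:
drive_tool --increments '[[[-0.32,0,0,-0.06,0],[-0.32,-0.1,0,-0.06,0],[-0.32,-0.16,0,-0.05,0],[-0.32,-0.16,0,-0.025,0],[-0.32,-0.16,0,0,0]]]'

```text
time_s: 17.4
tcp_pos: [0.6472, -0.0072, 0.0614]
eef_rot: [180.0, -0.1, 9.3]
contact_force: [-1.0, 1.4, 17.1]
gripper_width: 0.03
gripper_force: 8.7
```

Request:
drive_tool --increments '[[[-0.32,0.05,0,0,0],[-0.32,0.1,0,0,0],[-0.32,0.15,0,0,0],[-0.32,0.18,0,0,0],[-0.32,0.2,0,0,0]]]'

```text
time_s: 18.02
tcp_pos: [0.6717, -0.0033, 0.0617]
eef_rot: [180.0, -0.1, 9.3]
contact_force: [0.6, 0.8, 5.7]
gripper_width: 0.0299
gripper_force: 3.0
```

```bash
python3 -c "
from h import *
rep()"
```

```text
finger s 109.4 0.0617 [0.6 0.8 5.7]
[(180, 175, 8), (183, 150, 6), (186, 150, 4), (189, 150, 2), (192, 151, 1), (195, 158, -1), (198, 145, -3), (201, 105, -5), (204, 108, -7), (207, 112, -9), (210, 119, -11), (213, 118, -13), (216, 122, -14), (219, 128, -16), (222, 128, -18), (225, 130, -20), (228, 132, -22), (231, 138, -24), (234, 138, -26), (237, 140, -28), (240, 143, -30)]
```

Request:
drive_tool --increments '[[[-0.32,0.03,0,0,0],[-0.32,0.06,0,0,0],[-0.32,0.06,0,0,0]]]'

```text
time_s: 18.45
tcp_pos: [0.6785, -0.0022, 0.0614]
eef_rot: [180.0, -0.1, 9.3]
contact_force: [0.3, -0.8, 6.2]
gripper_width: 0.0298
gripper_force: 3.0
```

Request:
drive_tool --increments '[[[-0.32,0.03,0,0,0],[-0.32,0.04,0,0,0],[-0.32,0.04,0,0,0]]]'

```text
time_s: 18.82
tcp_pos: [0.6825, -0.0014, 0.0609]
eef_rot: [180.0, -0.0, 9.3]
contact_force: [0.6, -0.7, 5.3]
gripper_width: 0.0298
gripper_force: 2.3
```

```bash
python3 -c "
from h import *
rep()"
```

```text
finger s 120.4 0.0609 [ 0.6 -0.7  5.3]
[(180, 175, 8), (183, 175, 6), (186, 175, 4), (189, 174, 3), (192, 168, 1), (195, 164, -1), (198, 149, -3), (201, 108, -5), (204, 102, -7), (207, 101, -9), (210, 99, -10), (213, 99, -12), (216, 103, -14), (219, 107, -16), (222, 110, -18), (225, 116, -20), (228, 122, -22), (231, 125, -24), (234, 126, -26), (237, 129, -28), (240, 132, -30)]
```

Request:
drive_tool --increments '[[[-0.32,0.03,0,0,0],[-0.32,0.05,0,0,0],[-0.32,0.05,0,0,0]]]'

```text
time_s: 19.25
tcp_pos: [0.6878, -0.0004, 0.0602]
eef_rot: [-180.0, 0.1, 9.2]
contact_force: [0.3, 0.4, 1.0]
gripper_width: 0.0295
gripper_force: 0.4
```

Request:
drive_tool --increments '[[[-0.32,0.03,0,0,0],[-0.32,0.05,0,0,0],[-0.32,0.05,0,0,0]]]'

```text
time_s: 19.62
tcp_pos: [0.694, 0.0006, 0.0607]
eef_rot: [-180.0, 0.0, 9.3]
contact_force: [0.6, -0.1, -0.6]
gripper_width: 0.0297
gripper_force: 0.0
```

Contact is lost, so the tin has probably dropped. I'll lift, let it settle, then probe the height of the top over the cradle.

Request:
drive_tool --increments '[[[-0.32,0,0,-0.1,0],[-0.32,0,0,-0.2,0],[-0.32,-0.05,0,-0.2,0],[-0.32,-0.09,0,-0.2,0],[-0.32,-0.09,0,-0.2,0]]]'

```text
time_s: 20.25
tcp_pos: [0.6826, -0.0013, 0.0847]
eef_rot: [-180.0, 0.0, 9.2]
contact_force: [-0.1, 0.2, -0.2]
gripper_width: 0.0298
gripper_force: 0.0
```

```bash
python3 -c "
from h import *
rep()
from h import *
s,im,est=tin()
g=im[100:300,240:300].mean((1,2));print([(100+i,int(g[i]),round(est(100+i))) for i in range(20,142,3)])
"
```

```text
finger s 120.5 0.0847 [-0.1  0.2 -0.2]
[(180, 154, 3), (183, 125, 1), (186, 153, -1), (189, 176, -3), (192, 188, -5), (195, 199, -7), (198, 206, -10), (201, 202, -12), (204, 158, -14), (207, 154, -16), (210, 147, -18), (213, 151, -20), (216, 152, -22), (219, 151, -25), (222, 159, -27), (225, 158, -29), (228, 159, -31), (231, 161, -33), (234, 158, -36), (237, 154, -38), (240, 146, -40)]
[(120, 180, 41), (123, 142, 39), (126, 164, 37), (129, 179, 35), (132, 178, 33), (135, 178, 32), (138, 178, 30), (141, 178, 28), (144, 177, 26), (147, 178, 24), (150, 177, 22), (153, 176, 20), (156, 176, 18), (159, 176, 17), (162, 176, 15), (165, 175, 13), (168, 175, 11), (171, 175, 9), (174, 175, 7), (177, 174, 5), (180, 160, 3), (183, 122, 1), (186, 149, -1), (189, 173, -3), (192, 186, -5), (195, 197, -7), (198, 204, -10), (201, 203, -12), (204, 160, -14), (207, 153, -16), (210, 147, -18), (213, 150, -20), (216, 152, -22), (219, 151, -25), (222, 158, -27), (225, 157, -29), (228, 158, -31), (231, 159, -33), (234, 160, -36), (237, 154, -38), (240, 147, -40)]
```

Request:
drive_tool --increments '[[[-0.32,0,0,0.08,0],[-0.32,0,0,0.15,0],[-0.32,0,0,0.19,0],[-0.32,0,0,0.2,0],[-0.32,0,0,0.2,0]]]'

```text
time_s: 20.98
tcp_pos: [0.6834, -0.0012, 0.0609]
eef_rot: [180.0, 0.0, 9.3]
contact_force: [-0.1, -0.0, -0.1]
gripper_width: 0.0301
gripper_force: 0.0
```

Request:
drive_tool --increments '[[[-0.32,0,0,0.01,0],[-0.32,0,0,0.02,0],[-0.32,0,0,0.02,0]]]'

```text
time_s: 21.35
tcp_pos: [0.6833, -0.0013, 0.0585]
eef_rot: [180.0, 0.0, 9.3]
contact_force: [0.2, 0.2, 0.2]
gripper_width: 0.0298
gripper_force: 0.0
```

No contact 3.4 mm below the flat contact height, so the tin has sunk into the cradle. I'll raise the hand clear.

Request:
drive_tool --increments '[[[-0.32,0,0,-0.2,0],[-0.32,0,0,-0.6,0],[-0.32,0,0,-1,0],[-0.32,0,0,-1,0],[-0.32,0,0,-1,0]]]'

```text
time_s: 21.98
tcp_pos: [0.683, -0.0011, 0.1785]
eef_rot: [-180.0, -0.0, 9.2]
contact_force: [0.2, -0.8, -0.9]
gripper_width: 0.0299
gripper_force: 0.0
```

Request:
drive_tool --increments '[[[-0.32,0,0,-0.4,0],[-0.32,0,0,-0.6,0],[-0.32,0,0,-0.6,0],[-0.32,0,0,-0.6,0],[-0.32,0,0,-0.6,0]]]'

```text
time_s: 22.6
tcp_pos: [0.6826, -0.0013, 0.2486]
eef_rot: [180.0, 0.2, 9.2]
contact_force: [0.3, -0.1, -1.1]
gripper_width: 0.0297
gripper_force: 0.0
```

Run:
```python
from h import *
a=np.radians(9.25);ex=np.array([np.cos(a),np.sin(a),0]);ey=np.array([-ex[1],ex[0],0]);o=np.array([.5642,-.0243,0])
m=camera_model('wrist');im=capture('wrist')
R=cv2.Rodrigues(np.array(m['rvec'],float))[0];C=-R.T@np.ravel(m['tvec'])
# rectify plane z=.0425 : x s=80..165mm, y -35..35
for y in (-20,0,20):
    o2=o+np.array([0,0,.0425])+ey*(y+2)/1e3
    S=np.arange(70,175,2.5);px=proj('wrist',[o2+ex*s/1e3 for s in S])
    print(y,[(int(s),int(im[max(0,min(419,int(v))),max(0,min(559,int(u)))].mean())) for s,(u,v) in zip(S,px)])
u=(C-o)@ex*1e3;h=(C[2]-.0425)*1e3
for c in (116,121,126):
    d=np.hypot(c-u,h);print(c,'silhouette',c-27.5*np.hypot(c-27.5-u,h)/h,c+27.5*np.hypot(c+27.5-u,h)/h)
```

```text
-20 [(70, 114), (72, 116), (75, 112), (77, 112), (80, 116), (82, 114), (85, 111), (87, 115), (90, 117), (92, 117), (95, 128), (97, 165), (100, 199), (102, 203), (105, 168), (107, 220), (110, 232), (112, 235), (115, 238), (117, 241), (120, 242), (122, 244), (125, 242), (127, 239), (130, 239), (132, 235), (135, 230), (137, 217), (140, 205), (142, 192), (145, 173), (147, 140), (150, 178), (152, 181), (155, 181), (157, 177), (160, 179), (162, 181), (165, 180), (167, 180), (170, 185), (172, 180)]
0 [(70, 94), (72, 101), (75, 99), (77, 96), (80, 95), (82, 99), (85, 100), (87, 99), (90, 100), (92, 108), (95, 132), (97, 134), (100, 153), (102, 217), (105, 223), (107, 229), (110, 231), (112, 238), (115, 244), (117, 244), (120, 243), (122, 242), (125, 242), (127, 241), (130, 238), (132, 237), (135, 231), (137, 224), (140, 214), (142, 201), (145, 182), (147, 147), (150, 177), (152, 178), (155, 180), (157, 177), (160, 183), (162, 180), (165, 179), (167, 181), (170, 184), (172, 182)]
20 [(70, 172), (72, 173), (75, 176), (77, 172), (80, 173), (82, 169), (85, 172), (87, 177), (90, 170), (92, 150), (95, 149), (97, 133), (100, 136), (102, 141), (105, 143), (107, 206), (110, 229), (112, 234), (115, 238), (117, 242), (120, 244), (122, 243), (125, 242), (127, 243), (130, 241), (132, 238), (135, 234), (137, 226), (140, 218), (142, 206), (145, 188), (147, 152), (150, 179), (152, 179), (155, 182), (157, 180), (160, 183), (162, 181), (165, 183), (167, 178), (170, 185), (172, 185)]
116 silhouette 87.36786499239572 143.78331132736542
121 silhouette 92.46731533355 148.73368183165675
126 silhouette 97.56243018235791 153.6887733791627
```

```bash
python3 -c "
from h import *
print(job.close_job())"
```

```text
the job is handed in; nothing more can be done
None
```

The tin is resting in the far cradle beside its aluminium lid with the hand clear, and the job was handed in at about 23 s. The tin's position comes from the wrist camera (about 1 mm off the cradle's middle, parallel to it), and a fingertip probe found no contact 3.4 mm below where the fingers touched it on the flat; the hand-in returned no verdict.

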